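Sweep the loose copper washers into the magazine slot

ROBOT

A 7-joint arm with a two-finger parallel gripper is mounted at the origin on the work surface. World frame = base frame: x ahead of the robot, y to its left, z up, the work surface at z = 0. Lengths are in m, angles in rad, forces in N, time in s.
With the tool pointing down it reaches from about 0.4 to 0.925 m from the base axis. Payload 5.6 kg.
Tool frame: the origin (TCP) lies midway between the tips of the shut fingers; the grasp point (between the pads) lies 19 mm behind it; z points along the fingers, x is the direction in which the jaws open and shut, and the axes are right-handed (so a half turn about z gives the same grasp; the last joint's range is limited). The gripper opens to 85 mm and grips with 20 to 120 N. Pads are 22 mm wide; open, the fingers measure 114 mm over their backs; the gripper's body (76 mm by 85 mm) begins 54 mm behind the grasp point. The pads swing forward as they close: fully open they stand 13 mm farther back than shut.
Start: joints at [1.299, 0.468, -0.012, 1.603, 0.006, 1.071, -0.056], TCP at [0.147, -0.633, 0.231] pointing down, gripper open.
Joint ranges: [-2.53, 2.53], [-0.31, 2.02], [-1.57, 1.55], [0.28, 2.44], [-1.29, 4.43], [0.15, 1.84], [-2.92, 2.92]. Speed limits (rad/s): [2.57, 2.57, 3.14, 3.14, 3.14, 3.14, 3.14].

INTERFACE

Orientations are given as [roll, pitch, yaw] about the fixed x, y, z axes, in that order (R = Rz(yaw) Ry(pitch) Rx(roll)).
In Python, from cell import get_obs, capture, order gives the robot as it stands.
- The arm moves only by the tool arm_command, never from a script. Its arguments are lists of equal length, an entry for each row: "slide": the shift along the world's x, y, z in mm, a list of three; "turn": the turn, a rotation vector about the world's x, y, z in degrees, a list of three. In form: {"slide": [[x, y, z], ...], "turn": [[rx, ry, rz], ...]}. A call has 1 to 20 rows; each row is the pose to reach, as a shift and turn from the pose measured when the call began; what a row does not reach only later rows make up. A row lasts 1/8 s, in which the tool goes at most 62.5 mm and 10.7 degrees, less where a joint would pass 70% of its speed; a pose out of reach is approached as far as the arm can. A call with a gripper value outside its range is refused whole. "gripper" is the finger opening in mm, from 0 to 85.4, set as the call begins (left out, the last holds). The fingers move at their own pace and stop on an object; "grip_force" is the grip in N (left out, the last holds). Time passes only in rows, so rows that repeat a pose let the fingers close. It gives the time, the measured TCP pose, the force and the opening at its end, in the units of the state.
- get_obs(): the state, without advancing time (a new reading comes with each control period).
- capture(name): name is "scene" or "top"; returns a dict with "img" (420x560x3 uint8, blue, green, red), "fx", "fy", "cx", "cy" (pixels), "R" (3x3) and "t" (3): a world point X has camera coordinates R X + t. Camera axes: x right, y down, z forward; pixel columns grow to the right and rows downward; lengths in m; the calibration is good to about 2 mm. A picture is of the moment at which its call begins. There is no depth.
- order.job_done(): hands the job in, once; it reports no verdict.
The state is a dict: "time_s": time; "qpos": joint angles; "dq": joint speeds; "joint_efforts": joint torques, N m; "position": TCP position; "orientation": TCP orientation; "ft_force": force on the tool from outside, world axes, zero at the start; "wrist_torque": the same for the moment, N m; "finger_gap": finger opening in m.
Only numpy, scipy, OpenCV 4.12 (cv2) and the standard library are available. Lean on these libraries where they do the work, as an engineer would, in place of code of your own. Each camera call takes 0.05 s, during which the arm holds its last target.

TASK

Clear the three loose copper washers off the basalt shelf: with the fingers, push them along the shelf through the narrow gate, one at a time and in any order, until all three lie flat and wholly inside the slot behind it. Only slide them, never lift or carry them, and leave the bubble level, the locking collar and the porcelain standoff where they stand.

Things in the scene. Friction and masses are not known exactly. Their poses are not given: they have to be found in the camera images.
- magazine: fixed aluminium washer magazine, open on top. Origin: middle of its gate, on the shelf top; x points level from the gate into the slot (roughly world -y), y across, z up. Gate 50 mm wide between two brass posts 24 mm tall. Two wing walls, 16 mm high, 7 mm thick, flare from the posts to x = -42, y = +-69 mm as a funnel. Two washers do not fit through side by side.
- slot_end (a point): middle of the slot's closed far end, on the shelf top, 150 mm behind the gate; axes as the magazine's. The slot is 50 mm wide all along, open on top, floored by a pale green strip level with the shelf; its walls are 16 mm high, 8 mm thick. A washer pushed in shoves those already inside further along.
- washer1: copper washer, flat ring lying on the shelf: outside diameter 40, hole 18, thickness 10 mm, about 90 g, slides freely. Origin: centre of its underside (shelf top is z = 0). The three washers are alike and start apart from one another, 110 to 260 mm in front of the gate and up to 75 mm to either side of the slot's centre line.
- washer2: copper washer, flat ring lying on the shelf: outside diameter 40, hole 18, thickness 10 mm, about 90 g, slides freely. Origin: centre of its underside (shelf top is z = 0). The three washers are alike and start apart from one another, 110 to 260 mm in front of the gate and up to 75 mm to either side of the slot's centre line.
- washer3: copper washer, flat ring lying on the shelf: outside diameter 40, hole 18, thickness 10 mm, about 90 g, slides freely. Origin: centre of its underside (shelf top is z = 0). The three washers are alike and start apart from one another, 110 to 260 mm in front of the gate and up to 75 mm to either side of the slot's centre line.
- level: bystander, loose: round brass bubble level with green glass, diameter 42, height 15 mm. Origin: centre of underside.
- collar: bystander, loose: steel locking collar (ring), outside diameter 48, bore 26, height 16 mm. Origin: centre of underside.
- standoff: bystander, loose: ribbed white porcelain standoff, diameter 30, height 40 mm. Origin: centre of underside.
- sleeve_clip: bystander, fixed: pale blue plastic thermal sleeve, 100 mm long, diameter 30, lying along its own x axis at 19 mm height over a steel plate, pinned by a steel spring clip (38 mm tall over all). Origin: centre of the plate's underside.

How it is judged:
On the way, in this order (a step that is already met when the one before it is completed fails the run):
1. a first washer is in the slot (((x of washer1 in the frame of magazine between 0.018 and 0.15 m and y of washer1 in the frame of magazine between -0.03 and 0.03 m and height (world z) of washer1 below 0.006 m) or (x of washer2 in the frame of magazine between 0.018 and 0.15 m and y of washer2 in the frame of magazine between -0.03 and 0.03 m and height (world z) of washer2 below 0.006 m) or (x of washer3 in the frame of magazine between 0.018 and 0.15 m and y of washer3 in the frame of magazine between -0.03 and 0.03 m and height (world z) of washer3 below 0.006 m))), for 0.2 s.
2. a second washer is in the slot, after the first ((((x of washer1 in the frame of magazine between 0.018 and 0.15 m and y of washer1 in the frame of magazine between -0.03 and 0.03 m and height (world z) of washer1 below 0.006 m) and (x of washer2 in the frame of magazine between 0.018 and 0.15 m and y of washer2 in the frame of magazine between -0.03 and 0.03 m and height (world z) of washer2 below 0.006 m)) or ((x of washer1 in the frame of magazine between 0.018 and 0.15 m and y of washer1 in the frame of magazine between -0.03 and 0.03 m and height (world z) of washer1 below 0.006 m) and (x of washer3 in the frame of magazine between 0.018 and 0.15 m and y of washer3 in the frame of magazine between -0.03 and 0.03 m and height (world z) of washer3 below 0.006 m)) or ((x of washer2 in the frame of magazine between 0.018 and 0.15 m and y of washer2 in the frame of magazine between -0.03 and 0.03 m and height (world z) of washer2 below 0.006 m) and (x of washer3 in the frame of magazine between 0.018 and 0.15 m and y of washer3 in the frame of magazine between -0.03 and 0.03 m and height (world z) of washer3 below 0.006 m)))), for 0.2 s.
3. the third washer is in the slot, after the second (x of washer1 in the frame of magazine between 0.018 and 0.15 m and y of washer1 in the frame of magazine between -0.03 and 0.03 m and height (world z) of each of washer1, washer2, washer3 below 0.006 m and x of washer2 in the frame of magazine between 0.018 and 0.15 m and y of washer2 in the frame of magazine between -0.03 and 0.03 m and x of washer3 in the frame of magazine between 0.018 and 0.15 m and y of washer3 in the frame of magazine between -0.03 and 0.03 m), for 0.2 s.
At the end, for the whole second after the job is handed in: All three washers lie flat (within 0.1 rad) and at rest in the slot, each centre 18 mm or more past the gate (washer radius 20 mm) and between the slot walls; level, collar and standoff within 12 mm of where they began (all of step 3 and linear speed of each of washer1, washer2, washer3 below 0.01 m/s and angle between each of washer1, washer2, washer3's own z axis and vertical below 0.1 rad and distance of each of level, collar, standoff from where it was at the start of the episode below 0.012 m); the robot touches nothing.
It fails at once if a washer is lifted more than 8 mm off the shelf (height (world z) of any of washer1, washer2, washer3 above 0.008 m).
It fails at once if the brass bubble level is displaced by more than 12 mm (distance of level from where it was at the start of the episode above 0.012 m).
It fails at once if the steel locking collar is displaced by more than 12 mm (distance of collar from where it was at the start of the episode above 0.012 m).
It fails at once if the porcelain standoff is displaced by more than 12 mm (distance of standoff from where it was at the start of the episode above 0.012 m).
It also fails if it takes over 72 s, if anything falls off the work surface, if the arm or the gripper's body presses on something with over 40 N, if the wrist force passes 120 N, or if a joint passes its speed limit or range.

## Working session

There is one attempt and no reset: what is moved stays moved. The work goes in short steps, Python scripts to look and compute and a tool call to move; the robot and the scene stay as the last step left them, time stands still between calls to the robot, and variables do not carry over. Pictures are saved under pics/ and viewed, and the job is handed in when it is done.

Besides the shell and the picture viewer there is one more tool, called after "Request:" as name(argument=value, ...), one argument or row to a line, values as JSON. arm_command: Moves the arm, as the interface text tells. Its arguments: {"type":"object","properties":{"slide":{"type":"array","items":{"type":"array","items":{"type":"number"}}},"turn":{"type":"array","items":{"type":"array","items":{"type":"number"}}},"gripper":{"type":"number"},"grip_force":{"type":"number"}},"required":["slide","turn"]}

```bash
mkdir -p pics; ls; python3 - <<'E'
from cell import get_obs, capture
import cv2,json
print(get_obs())
for n in("scene","top"):
    c=capture(n); cv2.imwrite(f"pics/{n}0.png",c["img"]); print(n,c["fx"],c["fy"],c["cx"],c["cy"],c["R"],c["t"])
E
```

```text
pics
{'time_s': 0.0, 'qpos': array([ 1.29899534,  0.46839033, -0.01162994,  1.60368309,  0.00604307,
        1.0713844 , -0.05630565]), 'dq': array([ 4.08886501e-04, -5.31691724e-04,  1.44016666e-03,  2.40030173e-04,
        2.15212129e-04,  2.24828787e-04,  1.04505412e-05]), 'joint_efforts': array([ 6.60432443e-05, -5.32390308e+01,  2.17815227e-02, -2.51305479e+01,
        1.15297094e-02,  7.77324080e-03, -5.91686103e-06]), 'position': array([ 0.14723014, -0.63250464,  0.2303052 ]), 'orientation': array([ 3.14144029e+00,  1.82468740e-03, -1.34201991e+00]), 'ft_force': array([0.71616402, 0.48063064, 0.50994421]), 'wrist_torque': array([-0.00507965, -0.04383474,  0.00847852]), 'finger_gap': 0.085264358898679}
scene 494.4837287750009 494.4837287750009 275.06861218289174 205.2127252774893 [[-0.8304962   0.55660688  0.02156007]
 [ 0.35622096  0.56046664 -0.74765218]
 [-0.42823205 -0.61324214 -0.66374045]] [ 0.47644859 -0.14463243  1.05119614]
top 492.0249876803898 492.0249876803898 277.865754468486 208.65529690261624 [[ 0.02431414 -0.99969028 -0.00530659]
 [-0.97982393 -0.02277695 -0.19856053]
 [ 0.19837817  0.01002735 -0.98007426]] [-0.07738608  0.55000551  0.7077054 ]
```

View pics/scene0.png

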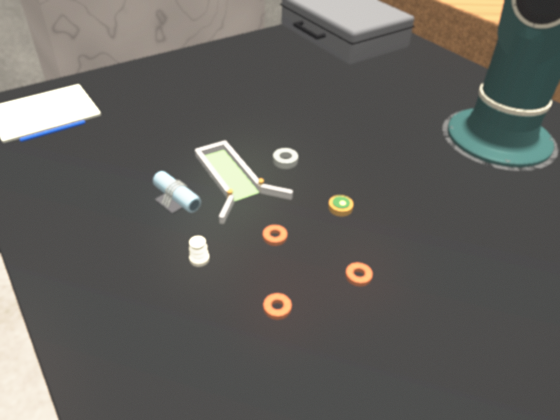

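View pics/top0.png

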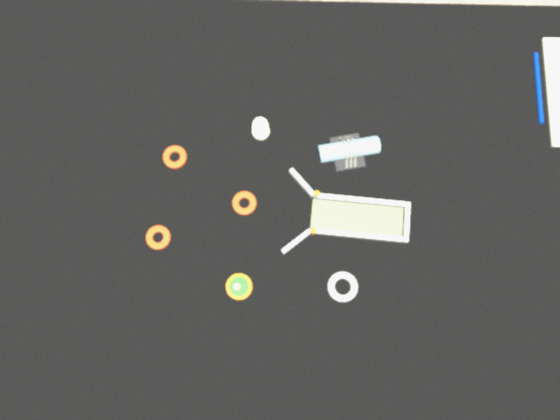

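```bash
cat > h.py <<'E'
import numpy as np,cv2
from cell import get_obs,capture
def proj(c,X):
    p=c["R"]@np.array(X,float)+c["t"]; return c["fx"]*p[0]/p[2]+c["cx"],c["fy"]*p[1]/p[2]+c["cy"]
def ray(c,u,v,z):
    d=c["R"].T@np.array([(u-c["cx"])/c["fx"],(v-c["cy"])/c["fy"],1.]); o=-c["R"].T@c["t"]
    return (o+d*(z-o[2])/d[2])[:2]
def blobs(c,lo,hi,amin=60):
    m=cv2.inRange(cv2.cvtColor(c["img"],cv2.COLOR_BGR2HSV),np.array(lo),np.array(hi))
    cs,_=cv2.findContours(m,cv2.RETR_EXTERNAL,cv2.CHAIN_APPROX_NONE)
    out=[]
    for k in cs:
        if cv2.contourArea(k)>=amin: out.append(k)
    return out
def centre(c,k,z):
    # outline -> plane, enclosing circle
    P=np.array([ray(c,u,v,z) for u,v in k[:,0,:]])*1000
    (x,y),r=cv2.minEnclosingCircle(P.astype(np.float32)); return round(x,1),round(y,1),round(r,1)
E
python3 - <<'E'
from h import *
for n in("scene","top"):
    c=capture(n); print(n,"tcp",proj(c,get_obs()["position"]),"base",proj(c,[0,0,0]), "cam",-c["R"].T@c["t"])
    print("orange",[(centre(c,k,.009),cv2.contourArea(k),k[:,0].mean(0).round()) for k in blobs(c,(4,120,80),(22,255,255),8)])
    print("green",[(cv2.contourArea(k),(cv2.minAreaRect(k)), [ray(c,u,v,0)*1000 for u,v in cv2.boxPoints(cv2.minAreaRect(k))]) for k in blobs(c,(35,30,80),(85,255,255),60)])
E
```

```text
scene tcp (np.float64(277.89460012911667), np.float64(-45.097171410666164)) base (np.float64(499.19051148514677), np.float64(137.1774841889406)) cam [0.89736572 0.46050486 0.57931438]
orange [((645.4, 112.3, 22.4), 561.0, array([277., 305.])), ((509.6, 129.7, 23.2), 475.5, array([358., 273.])), ((569.3, -7.7, 23.3), 374.0, array([275., 234.])), ((432.8, -5.6, 26.3), 100.5, array([340., 207.])), ((-270.7, -38.2, 37.6), 22.5, array([558.,  94.])), ((-343.1, -455.9, 236.5), 2604.5, array([444.,  26.]))]
green [(134.5, ((341.0, 201.5), (11.0, 16.0), 90.0), [array([421.08202501, -39.32506554]), array([396.49169099, -23.72805905]), array([415.97409948,  -0.69424466]), array([439.92794757, -15.92473226])]), (1138.5, ((232.3090057373047, 173.4966278076172), (61.96226501464844, 26.830188751220703), 58.10921096801758), [array([ 557.03914856, -276.49861719]), array([ 494.09742432, -295.84962659]), array([ 527.57227509, -117.73110207]), array([ 582.02872295, -106.62347256])]), (1761.0, ((499.816650390625, 139.77366638183594), (108.17108917236328, 48.39344024658203), 13.840696334838867), [array([142.47291455, -32.5371336 ]), array([ -26.64061114, -149.24491878]), array([-137.49170155,   49.35035748]), array([ 35.05784697, 136.05807034])])]
top tcp (np.float64(821.6006746313582), np.float64(573.7128216692356)) base (np.float64(224.06386620537904), np.float64(591.0410377935832)) cam [ 0.40039683 -0.07193108  0.80240258]
orange [((509.7, 130.7, 20.9), 470.5, array([158., 237.])), ((570.1, -7.6, 20.9), 450.0, array([244., 203.])), ((646.4, 112.6, 21.4), 436.0, array([174., 157.]))]
green [(252.5, ((238.5, 286.0), (18.0, 17.0), 90.0), [array([448.12836499,  11.02013074]), array([448.78885949, -16.50879869]), array([420.09345918, -17.56459876]), array([419.43250787,   9.76700786])])]
```

```bash
python3 - <<'E'
from h import *
c=capture("top");cv2.imwrite("pics/topz.png",cv2.resize(c["img"][100:320,140:430],None,fx=2.7,fy=2.7,interpolation=cv2.INTER_CUBIC))
E
```

```text
(no output)
```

View pics/topz.png

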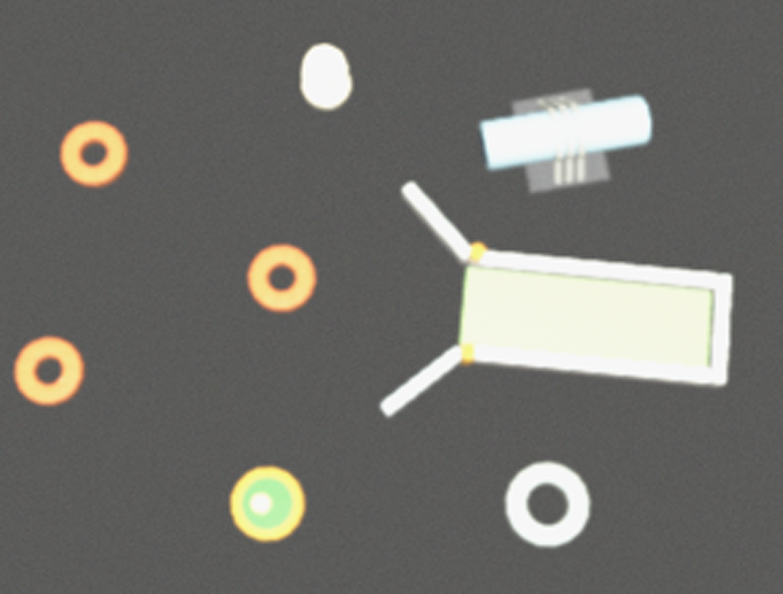

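```bash
python3 - <<'E'
from h import *
c=capture("top")
f=lambda u,v,z:(ray(c,u/2.7+140-.3,v/2.7+100-.3,z)*1000).round(1)
for n,u,v,z in [("post+",478,250,.024),("post-",467,352,.024),("far outer A",732,274,.016),("far outer B",727,384,.016),("strip nA",470,263,0),("strip nB",461,346,0),("strip fB",708,370,0),("strip fA",713,290,.0),
  ("wingA",410,185,.016),("wingB",385,412,.016),("level",267,504,.015),("collar",548,504,.016),("standoff top",325,70,.04),("standoff base",327,84,0.012)]:
    print(n,f(u,v,z))
E
```

```text
post+ [ 586.5 -126.4]
post- [ 524.3 -120.5]
far outer A [ 577.1 -280.7]
far outer B [ 510.  -275.8]
strip nA [ 583.9 -123.2]
strip nB [ 531.8 -118.3]
strip fB [ 520.5 -268.6]
strip fA [ 570.3 -273. ]
wingA [628.5 -84.9]
wingB [488.4 -72.7]
level [432.9  -4.8]
collar [ 436.8 -169.2]
standoff top [692.7 -31.6]
standoff base [694.2 -31.7]
```

```bash
cat >> h.py <<'E'
from scipy.spatial.transform import Rotation as Ro
G=np.array([557.1,-121.]); EX=np.array([-.0826,-.9966]); EX/=np.linalg.norm(EX); EY=np.array([-EX[1],EX[0]])
def mag(p): d=np.array(p)-G; return np.array([d@EX,d@EY])
def wor(m): return G+m[0]*EX+m[1]*EY
def look(name="top"):
    c=capture(name)
    r=[(centre(c,k,.009),cv2.contourArea(k),k[:,0].mean(0).round()) for k in blobs(c,(4,120,80),(22,255,255),25)]
    for q in r: print(name,q, "mag",mag(q[0][:2]).round(1))
    return c
def plan(pts):
    "pts: (mag x, mag y, z, heading deg) of TCP -> slide and turn from now"
    o=get_obs(); P=o["position"]*1000; R=Ro.from_euler("xyz",o["orientation"])
    print("now",P.round(1),"mag",mag(P[:2]).round(1),"t",round(o["time_s"],2),"yaw",np.degrees(o["orientation"]).round(2))
    for a,b,z,h in pts:
        yaw=np.radians(-4.74+h); T=Ro.from_euler("xyz",[np.pi,0,yaw])
        print((a,b,z,h),"slide",(np.r_[wor((a,b)),z]-P).round(1),"turn",np.degrees((T*R.inv()).as_rotvec()).round(1))
E
python3 - <<'E'
from h import *
plan([(-114-44,5,110,-1.8),(-114-44,5,4,-1.8),(-114-30,4.6,4,-1.8),(-10-30,0,4,-1.8),(0,0,4,0)])
E
```

```text
now [ 147.3 -632.9  231. ] mag [ 544.  -366.1] t 0.3 yaw [ 1.800e+02  3.000e-02 -7.689e+01]
(-158, 5, 110, -1.8) slide [ 427.8  669.  -121. ] turn [-0.  -0.  70.4]
(-158, 5, 4, -1.8) slide [ 427.8  669.  -227. ] turn [-0.  -0.  70.4]
(-144, 4.6, 4, -1.8) slide [ 426.3  655.  -227. ] turn [-0.  -0.  70.4]
(-40, 0, 4, -1.8) slide [ 413.1  551.8 -227. ] turn [-0.  -0.  70.4]
(0, 0, 4, 0) slide [ 409.8  511.9 -227. ] turn [-0.  -0.  72.2]
```

Request:
arm_command(
  slide=[
    [35,30,0],
    [70,60,0],
    [105,90,-10],
    [140,120,-20],
    [170,150,-30],
    [200,180,-40],
    [235,215,-50],
    [268,252,-60],
    [300,290,-70],
    [335,326,-80],
    [368,363,-90],
    [400,400,-100],
    [405,445,-105],
    [410,490,-110],
    [415,535,-115],
    [420,580,-120],
    [424,625,-121],
    [428,669,-121],
    [428,669,-121],
    [428,669,-121],
  ],
  turn=[
    [0,0,4],
    [0,0,8],
    [0,0,12],
    [0,0,16],
    [0,0,20],
    [0,0,24],
    [0,0,28],
    [0,0,32],
    [0,0,36],
    [0,0,40],
    [0,0,44],
    [0,0,48],
    [0,0,52],
    [0,0,56],
    [0,0,60],
    [0,0,64],
    [0,0,67],
    [0,0,70.4],
    [0,0,70.4],
    [0,0,70.4],
  ],
  gripper=12,
)

```text
time_s: 2.8
position: [0.5753, 0.0354, 0.1098]
orientation: [3.141, 0.001, -0.114]
ft_force: [0.1, -0.9, -0.8]
finger_gap: 0.0118
```

```bash
python3 - <<'E'
from h import *
c=look("scene");cv2.imwrite("pics/s1.png",c["img"])
print(get_obs()["finger_gap"])
plan([(-114-48,5,110,-1.8),(-114-48,5,4,-1.8)])
E
```

```text
scene ((645.7, 112.2, 22.5), 562.0, array([277., 305.])) mag [-239.7   69. ]
scene ((509.6, 129.7, 23.2), 474.5, array([358., 273.])) mag [-245.9  -68. ]
scene ((569.3, -7.7, 23.3), 373.0, array([275., 234.])) mag [-113.9    2.8]
scene ((432.4, -5.1, 26.7), 105.5, array([340., 207.])) mag [-105.2 -133.8]
scene ((-270.7, -38.2, 37.6), 29.0, array([558.,  94.])) mag [ -14.1 -831.8]
scene ((-340.0, -453.9, 240.1), 2493.0, array([445.,  27.])) mag [ 405.9 -866.5]
0.011867945528418602
now [575.3  34.6 109.8] mag [-156.6    5.3] t 2.85 yaw [ 1.7994e+02  5.0000e-02 -6.6000e+00]
(-162, 5, 110, -1.8) slide [0.1 5.4 0.2] turn [ 0.1 -0.1  0.1]
(-162, 5, 4, -1.8) slide [ 1.000e-01  5.400e+00 -1.058e+02] turn [ 0.1 -0.1  0.1]
```

View pics/s1.png

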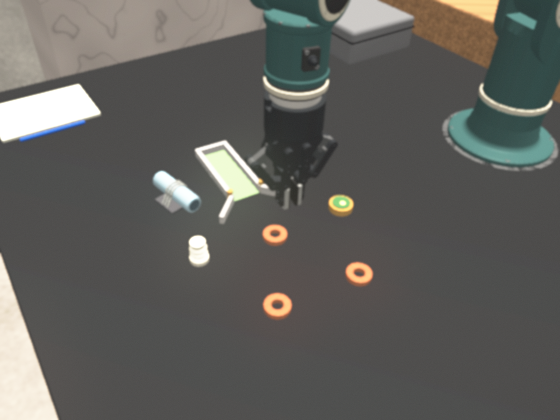

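The view shows the three washers unmoved at (275,234), (358,273) and (277,305). The fingers are above the shelf behind the nearest washer, jaws across the push direction. Descending.

Request:
arm_command(
  slide=[
    [0,12,-30],
    [0,12,-65],
    [0,12,-90],
    [0,12,-100],
    [0,12,-105.5],
    [0,12,-105.5],
    [0,12,-105.5],
  ],
  turn=[
    [0,0,0],
    [0,0,0],
    [0,0,0],
    [0,0,0],
    [0,0,0],
    [0,0,0],
    [0,0,0],
  ],
)

```text
time_s: 3.72
position: [0.576, 0.0466, 0.0052]
orientation: [3.141, -0.001, -0.115]
ft_force: [1.2, -0.7, 0.5]
finger_gap: 0.012
```

```bash
python3 - <<'E'
from h import *
c=look("top");cv2.imwrite("pics/t2.png",cv2.resize(c["img"][100:320,140:430],None,fx=2.7,fy=2.7))
plan([(-144,4.6,4,-1.8),(-40,0,4,-1.8),(-5,0,4,0)])
E
```

```text
now [576.   46.6   5.1] mag [-168.6    4.9] t 3.77 yaw [ 1.7995e+02 -4.0000e-02 -6.6100e+00]
(-144, 4.6, 4, -1.8) slide [ -2.4 -24.5  -1.1] turn [0.1 0.  0.1]
(-40, 0, 4, -1.8) slide [ -15.5 -127.8   -1.1] turn [0.1 0.  0.1]
(-5, 0, 4, 0) slide [ -18.4 -162.6   -1.1] turn [0.1 0.  1.9]
```

View pics/t2.png

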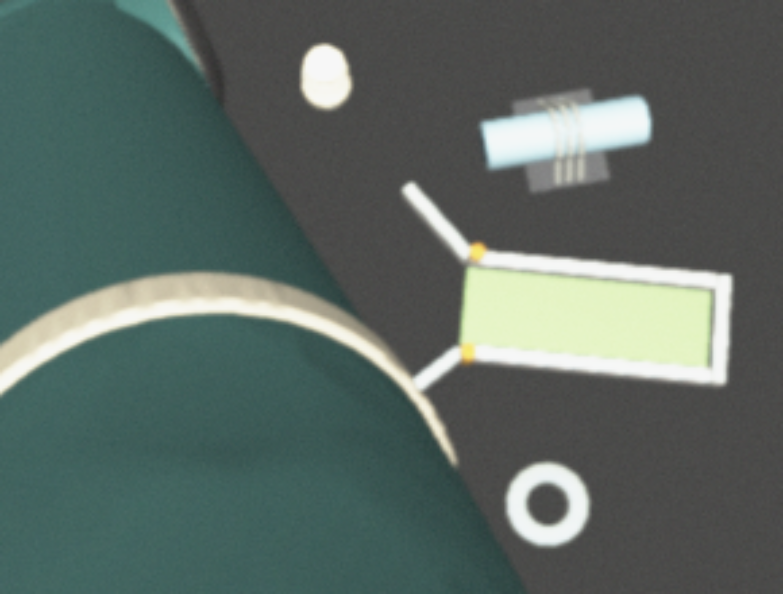

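The arm blocks the top camera's view of the washers, so I'll use the scene camera for the pushes. First push: washer 1 up to the gate.

Request:
arm_command(
  slide=[
    [-1,-10,-1],
    [-2,-20,-1],
    [-3,-27,-1],
    [-4,-34,-1],
    [-5,-42,-1],
    [-6,-50,-1],
    [-7,-58,-1],
    [-8,-66,-1],
    [-9,-74,-1],
    [-10,-82,-1],
    [-11,-90,-1],
    [-12,-98,-1],
    [-13,-106,-1],
    [-14,-113,-1],
    [-15,-119,-1],
    [-15.5,-123,-1],
    [-15.5,-123,-1],
  ],
  turn=[
    [0,0,0],
    [0,0,0],
    [0,0,0],
    [0,0,0],
    [0,0,0],
    [0,0,0],
    [0,0,0],
    [0,0,0],
    [0,0,0],
    [0,0,0],
    [0,0,0],
    [0,0,0],
    [0,0,0],
    [0,0,0],
    [0,0,0],
    [0,0,0],
    [0,0,0],
  ],
)

```text
time_s: 5.9
position: [0.5603, -0.0769, 0.0041]
orientation: [3.14, -0.001, -0.116]
ft_force: [0.7, 0.7, -0.0]
finger_gap: 0.0121
```

```bash
python3 - <<'E'
from h import *
c=look("scene");cv2.imwrite("pics/s3.png",cv2.resize(c["img"][100:320,140:400],None,fx=2.7,fy=2.7))
plan([(-5,0,4,0),(5,0,4,0)])
E
```

```text
scene ((646.0, 111.9, 22.5), 562.0, array([277., 305.])) mag [-239.4   69.4]
scene ((509.6, 129.7, 23.2), 475.5, array([358., 273.])) mag [-245.9  -68. ]
scene ((574.2, -105.3, 8.8), 26.5, array([242., 202.])) mag [-17.1  15.7]
scene ((432.8, -5.6, 26.3), 97.0, array([340., 207.])) mag [-104.7 -133.4]
scene ((-267.3, -37.3, 35.4), 29.5, array([558.,  94.])) mag [ -15.3 -828.5]
scene ((-359.8, -444.2, 234.5), 2568.0, array([450.,  30.])) mag [ 397.8 -887.1]
now [560.3 -76.7   4.1] mag [-44.5  -0.5] t 5.95 yaw [ 1.7994e+02 -3.0000e-02 -6.6200e+00]
(-5, 0, 4, 0) slide [ -2.8 -39.4  -0.1] turn [0.1 0.  1.9]
(5, 0, 4, 0) slide [ -3.6 -49.3  -0.1] turn [0.1 0.  1.9]
```

View pics/s3.png

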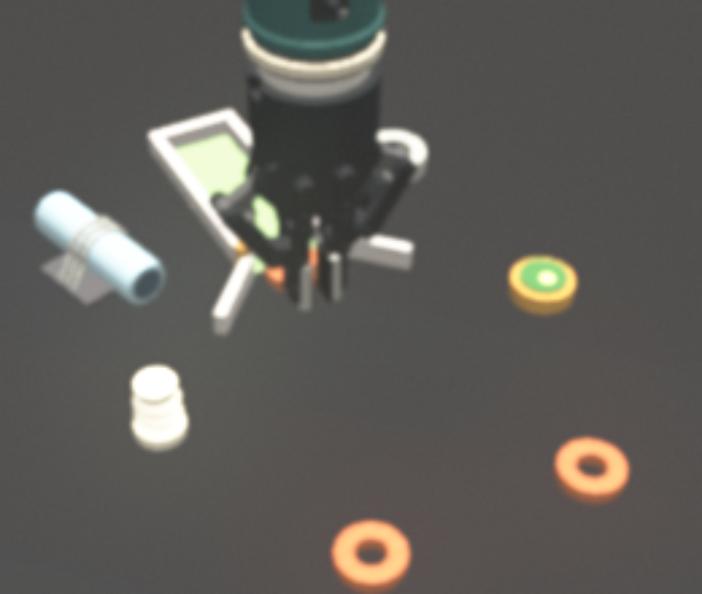

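Washer 1 shows between and beside the fingers at the gate mouth, on the centre line. Pushing it through.

Request:
arm_command(
  slide=[
    [-0.5,-7,0],
    [-1,-14,0],
    [-1.5,-21,0],
    [-2,-28,0],
    [-2.5,-35,0],
    [-3,-41,0],
    [-3.5,-46,0],
    [-3.5,-49,0],
    [-3.5,-49,0],
  ],
  turn=[
    [0,0,0.4],
    [0,0,0.8],
    [0,0,1.2],
    [0,0,1.6],
    [0,0,1.9],
    [0,0,1.9],
    [0,0,1.9],
    [0,0,1.9],
    [0,0,1.9],
  ],
)

```text
time_s: 7.08
position: [0.5568, -0.126, 0.0041]
orientation: [3.14, -0.0, -0.083]
ft_force: [-0.5, -0.0, -0.1]
finger_gap: 0.0122
```

```bash
python3 - <<'E'
from h import *
c=look("scene");cv2.imwrite("pics/s4.png",cv2.resize(c["img"][100:320,140:400],None,fx=2.7,fy=2.7))
H=19.5
plan([(-40,0,4,0),(-40,0,80,0),(-247-60,-68,80,0),(-247-47*.943,-68-47*.334,4,H)])
E
```

```text
scene ((645.7, 112.2, 22.5), 562.0, array([277., 305.])) mag [-239.7   69. ]
scene ((509.6, 129.7, 23.2), 476.5, array([358., 273.])) mag [-245.9  -68. ]
scene ((432.9, -5.5, 26.5), 94.0, array([340., 207.])) mag [-104.8 -133.3]
scene ((-270.7, -38.2, 37.6), 27.5, array([558.,  93.])) mag [ -14.1 -831.8]
scene ((-353.9, -444.2, 237.7), 2571.0, array([450.,  30.])) mag [ 397.3 -881.2]
now [ 556.8 -125.8    4.1] mag [4.8 0.1] t 7.12 yaw [ 1.7993e+02 -2.0000e-02 -4.7300e+00]
(-40, 0, 4, 0) slide [ 3.6 44.7 -0.1] turn [ 0.1  0.  -0. ]
(-40, 0, 80, 0) slide [ 3.6 44.7 75.9] turn [ 0.1  0.  -0. ]
(-307, -68, 80, 0) slide [-42.1 316.4  75.9] turn [ 0.1  0.  -0. ]
(-291.321, -83.69800000000001, 4, 19.5) slide [-5.900e+01  3.021e+02 -1.000e-01] turn [ 0.1  0.  19.5]
```

View pics/s4.png

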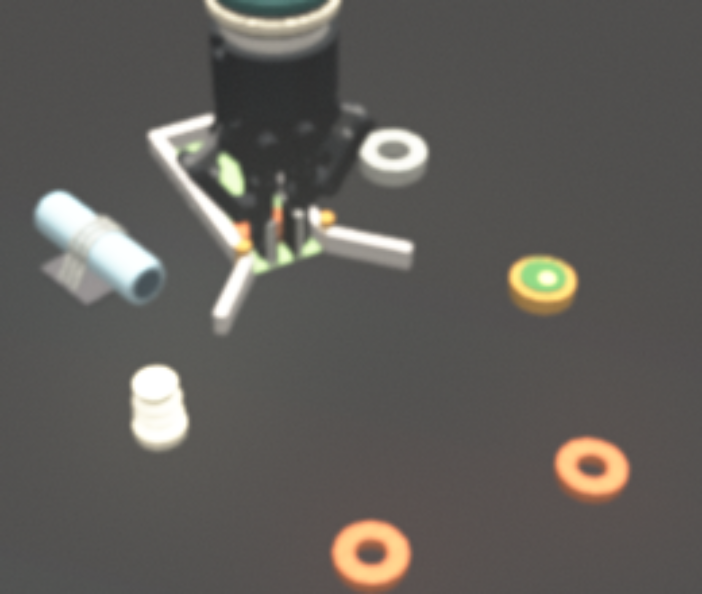

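Washer 1 lies past the posts. Backing off and going behind the washer at mag (-247,-68).

Request:
arm_command(
  slide=[
    [1,15,0],
    [3,35,3],
    [3.6,45,25],
    [3.6,55,60],
    [0,95,80],
    [-10,140,80],
    [-20,185,80],
    [-32,230,80],
    [-45,270,80],
    [-58,305,75],
    [-60.5,308,50],
    [-60.5,308,20],
    [-60.5,308,4],
    [-60.5,308,0],
    [-60.5,308,0],
  ],
  turn=[
    [0,0,0],
    [0,0,0],
    [0,0,0],
    [0,0,2],
    [0,0,5],
    [0,0,8],
    [0,0,11],
    [0,0,14],
    [0,0,17],
    [0,0,19.5],
    [0,0,19.5],
    [0,0,19.5],
    [0,0,19.5],
    [0,0,19.5],
    [0,0,19.5],
  ],
)

```text
time_s: 9.0
position: [0.4967, 0.1825, 0.0048]
orientation: [3.14, -0.001, 0.258]
ft_force: [0.3, 0.0, 0.6]
finger_gap: 0.012
```

```bash
python3 - <<'E'
from h import *
c=look("scene");cv2.imwrite("pics/s5.png",cv2.resize(c["img"][100:320,140:400],None,fx=2.7,fy=2.7))
H=19.5;d=np.array([.943,.334])
W=np.array([-246.7,-68]);E=np.array([-55,0])
plan([(*(W-30*d),4,H),(*(E-30*d),4,H)])
E
```

```text
scene ((645.7, 112.2, 22.5), 562.0, array([277., 305.])) mag [-239.7   69. ]
scene ((509.6, 129.7, 23.2), 427.5, array([358., 273.])) mag [-245.9  -68. ]
scene ((432.8, -5.6, 26.3), 102.5, array([340., 207.])) mag [-104.7 -133.4]
scene ((563.4, -140.2, 18.7), 31.5, array([236., 189.])) mag [18.6  7.9]
scene ((553.6, -159.6, 10.7), 25.0, array([236., 180.])) mag [38.8 -0.3]
scene ((-269.6, -38.8, 38.1), 33.5, array([558.,  94.])) mag [ -13.6 -830.7]
now [496.9 182.4   5. ] mag [-297.4  -85. ] t 9.05 yaw [ 1.7993e+02 -1.0000e-01  1.4760e+01]
(np.float64(-274.99), np.float64(-78.02), 4, 19.5) slide [  5.2 -22.9  -1. ] turn [0.  0.1 0. ]
(np.float64(-83.28999999999999), np.float64(-10.020000000000001), 4, 19.5) slide [  57.1 -219.6   -1. ] turn [0.  0.1 0. ]
```

View pics/s5.png

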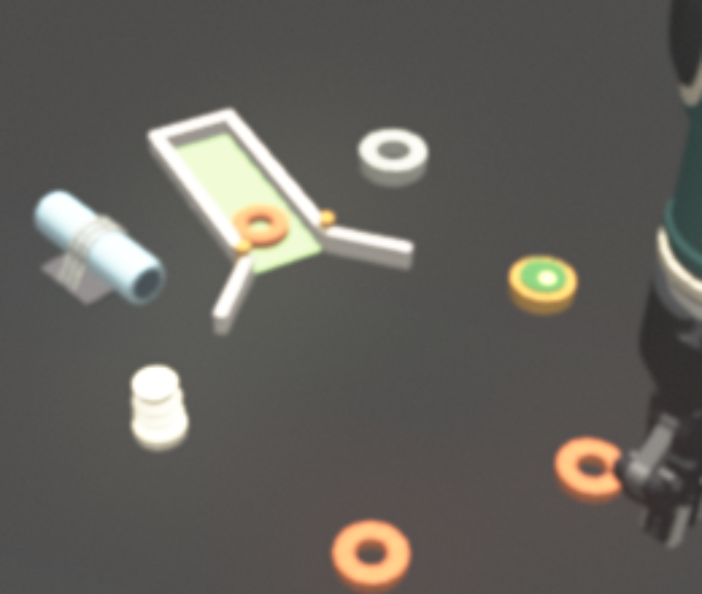

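Washer 1 is inside the slot, about 30 mm past the gate. The fingers stand behind the second washer. Pushing it diagonally.

Request:
arm_command(
  slide=[
    [3,-12,-1],
    [5,-22,-1],
    [7,-30,-1],
    [9,-38,-1],
    [11.5,-46,-1],
    [13.5,-54,-1],
    [15.5,-62,-1],
    [17.5,-70,-1],
    [19.5,-78,-1],
    [22,-86,-1],
    [24,-94,-1],
    [26,-102,-1],
    [28,-110,-1],
    [30,-118,-1],
    [32.5,-126,-1],
    [34.5,-134,-1],
    [36.5,-141,-1],
    [38,-146,-1],
    [38.5,-149,-1],
    [38.5,-149,-1],
  ],
  turn=[
    [0,0,0],
    [0,0,0],
    [0,0,0],
    [0,0,0],
    [0,0,0],
    [0,0,0],
    [0,0,0],
    [0,0,0],
    [0,0,0],
    [0,0,0],
    [0,0,0],
    [0,0,0],
    [0,0,0],
    [0,0,0],
    [0,0,0],
    [0,0,0],
    [0,0,0],
    [0,0,0],
    [0,0,0],
    [0,0,0],
  ],
)

```text
time_s: 11.55
position: [0.5354, 0.033, 0.0039]
orientation: [3.14, -0.002, 0.257]
ft_force: [0.5, -0.8, -0.3]
finger_gap: 0.0122
```

```bash
python3 - <<'E'
from h import *
c=look("scene");cv2.imwrite("pics/s6.png",cv2.resize(c["img"][100:320,140:400],None,fx=2.7,fy=2.7))
H=19.5;d=np.array([.943,.334])
E=np.array([-50,2])
m=mag(get_obs()["position"][:2]*1000); print("washer exp",m+30*d)
plan([(*(E-30*d),4,H)])
E
```

```text
scene ((645.7, 112.2, 22.5), 562.0, array([277., 305.])) mag [-239.7   69. ]
scene ((551.6, 4.3, 21.5), 152.0, array([287., 236.])) mag [-124.4  -15.8]
scene ((431.7, -2.4, 25.7), 93.5, array([343., 209.])) mag [-107.8 -134.8]
scene ((563.4, -140.2, 18.7), 30.5, array([236., 189.])) mag [18.6  7.9]
scene ((553.6, -159.6, 10.7), 25.0, array([236., 180.])) mag [38.8 -0.3]
scene ((-269.6, -38.8, 38.1), 31.5, array([558.,  94.])) mag [ -13.6 -830.7]
scene ((-345.0, -454.1, 236.5), 2610.5, array([443.,  27.])) mag [ 406.5 -871.5]
washer exp [-123.4527966   -24.44811336]
now [535.3  33.1   3.8] mag [-151.7  -34.5] t 11.6 yaw [ 1.7991e+02 -8.0000e-02  1.4760e+01]
(np.float64(-78.28999999999999), np.float64(-8.020000000000001), 4, 19.5) slide [ 20.3 -75.4   0.2] turn [0.1 0.1 0. ]
```

View pics/s6.png

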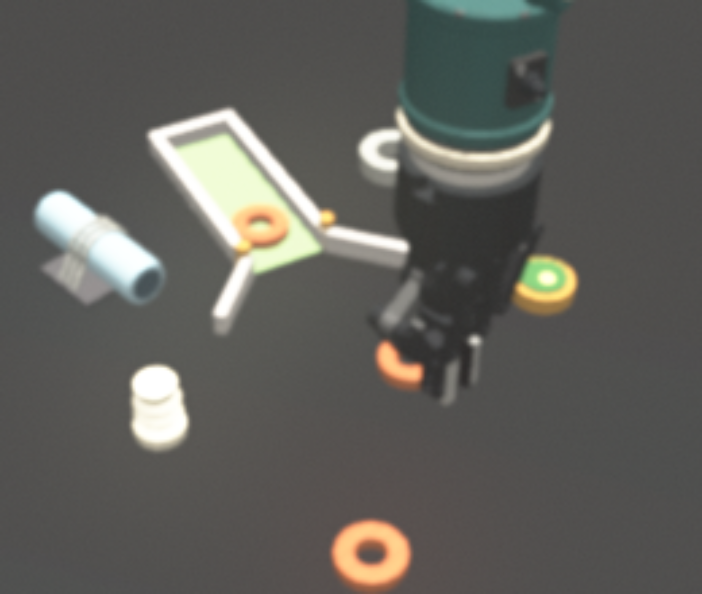

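Washer 2 is seated ahead of the fingers near (400,360) in the zoomed view, tracking as expected. Continuing to the funnel.

Request:
arm_command(
  slide=[
    [2,-7,0],
    [4,-15,0],
    [6,-23,0],
    [8.5,-31,0],
    [10.5,-39,0],
    [12.5,-47,0],
    [15,-55,0],
    [17,-63,0],
    [19,-69,0],
    [20,-73,0],
    [20,-75,0],
    [20,-75,0],
    [15,-57,1],
    [10,-37,20],
    [10,-37,60],
    [10,-37,80],
  ],
  turn=[
    [0,0,0],
    [0,0,0],
    [0,0,0],
    [0,0,0],
    [0,0,0],
    [0,0,0],
    [0,0,0],
    [0,0,0],
    [0,0,0],
    [0,0,0],
    [0,0,0],
    [0,0,0],
    [0,0,0],
    [0,0,0],
    [0,0,0],
    [0,0,0],
  ],
)

```text
time_s: 13.6
position: [0.5461, -0.0017, 0.0868]
orientation: [3.139, -0.005, 0.26]
ft_force: [0.6, 0.2, 0.5]
finger_gap: 0.0117
```

```bash
python3 - <<'E'
from h import *
c=look("scene");cv2.imwrite("pics/s7.png",cv2.resize(c["img"][100:320,140:400],None,fx=2.7,fy=2.7))
plan([(-50-46,0,60,0)])
E
```

```text
scene ((645.4, 112.3, 22.4), 561.0, array([277., 305.])) mag [-239.8   68.7]
scene ((564.4, -71.2, 23.4), 327.0, array([257., 211.])) mag [-50.2   3.2]
scene ((432.9, -5.5, 26.5), 101.5, array([340., 207.])) mag [-104.8 -133.3]
scene ((563.4, -140.2, 18.7), 31.0, array([236., 189.])) mag [18.6  7.9]
scene ((-264.9, -35.8, 32.6), 31.0, array([558.,  94.])) mag [ -17.  -826.2]
scene ((-341.3, -452.8, 239.3), 2596.0, array([449.,  27.])) mag [ 404.9 -867.9]
now [547.3  -2.3  88.4] mag [-117.5  -19.6] t 13.65 yaw [179.8   -0.41  14.87]
(-96, 0, 60, 0) slide [ 17.7 -23.  -28.4] turn [  0.2   0.4 -19.6]
```

View pics/s7.png

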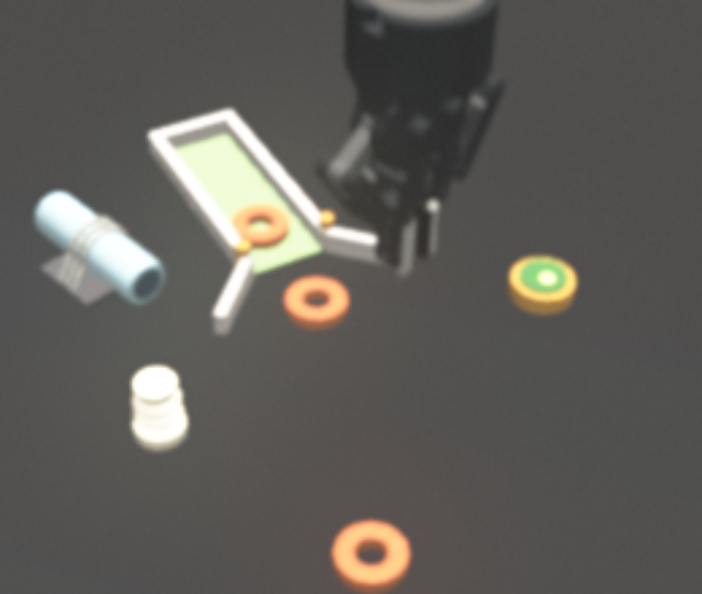

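Request:
arm_command(
  slide=[
    [8,0,0],
    [16,-10,0],
    [21,-18,-20],
    [21.4,-19,-50],
    [21.4,-19,-75],
    [21.4,-19,-84],
    [21.4,-19,-84],
    [21.4,-19,-84],
  ],
  turn=[
    [0.1,0.2,-7],
    [0.2,0.4,-14],
    [0.2,0.4,-21],
    [0.2,0.4,-21],
    [0.2,0.4,-21],
    [0.2,0.4,-21],
    [0.2,0.4,-21],
    [0.2,0.4,-21],
  ],
)

```text
time_s: 14.65
position: [0.5694, -0.0211, 0.0053]
orientation: [-3.141, -0.002, -0.107]
ft_force: [0.4, -0.1, 0.5]
finger_gap: 0.0119
```

```bash
python3 - <<'E'
from h import *
c=look("scene")
plan([(-80,3,4,-1.5),(-30,0,4,-1),(4,0,4,0)])
E
```

```text
scene ((645.7, 112.2, 22.5), 562.0, array([277., 305.])) mag [-239.7   69. ]
scene ((432.9, -5.5, 26.5), 99.0, array([340., 207.])) mag [-104.8 -133.3]
scene ((559.6, -146.4, 23.7), 25.5, array([237., 188.])) mag [25.1  4.6]
scene ((-269.6, -38.8, 38.1), 27.0, array([558.,  93.])) mag [ -13.6 -830.7]
scene ((-354.0, -444.4, 237.5), 2545.5, array([453.,  30.])) mag [ 397.6 -881.3]
now [569.5 -21.2   5.4] mag [-100.5    4.1] t 14.7 yaw [-1.7996e+02 -1.4000e-01 -6.1400e+00]
(-80, 3, 4, -1.5) slide [ -2.8 -20.3  -1.4] turn [-0.   0.1 -0.1]
(-30, 0, 4, -1) slide [ -9.9 -69.9  -1.4] turn [-0.   0.1  0.4]
(4, 0, 4, 0) slide [ -12.7 -103.8   -1.4] turn [-0.   0.1  1.4]
```

Request:
arm_command(
  slide=[
    [-1,-8,-1],
    [-2,-16,-1],
    [-3.5,-24,-1],
    [-4.5,-32,-1],
    [-5.5,-40,-1],
    [-7,-48,-1],
    [-8,-56,-1],
    [-9,-63,-1],
    [-10,-70,-1],
    [-10.5,-77,-1],
    [-11,-84,-1],
    [-12,-91,-1],
    [-12.5,-98,-1],
    [-12.5,-102,-1],
    [-12.7,-104,-1],
    [-12.7,-104,-1],
    [-10,-84,0],
    [-8,-64,5],
    [-6,-60,40],
    [-6,-60,80],
  ],
  turn=[
    [0,0,0],
    [0,0,0],
    [0,0,0],
    [0,0,0],
    [0,0,0],
    [0,0,0],
    [0,0,0.4],
    [0,0,0.5],
    [0,0,0.6],
    [0,0,0.8],
    [0,0,1],
    [0,0,1.4],
    [0,0,1.4],
    [0,0,1.4],
    [0,0,1.4],
    [0,0,1.4],
    [0,0,1.4],
    [0,0,1.4],
    [0,0,1.4],
    [0,0,1.4],
  ],
)

```text
time_s: 17.2
position: [0.5631, -0.0781, 0.0861]
orientation: [-3.14, -0.001, -0.079]
ft_force: [1.0, 0.2, -0.2]
finger_gap: 0.0122
```

```bash
python3 - <<'E'
from h import *
c=look("scene");cv2.imwrite("pics/s8.png",cv2.resize(c["img"][100:320,140:400],None,fx=2.7,fy=2.7))
W=np.array([-240,69.2]);E=np.array([-50,-2]); d=E-W;h=np.degrees(np.arctan2(d[1],d[0]));d/=np.linalg.norm(d);print(h)
plan([(-140,40,80,0),(*(W-52*d),80,h),(*(W-52*d),4,h),(*(E-30*d),4,h)])
E
```

```text
scene ((645.7, 112.2, 22.5), 562.0, array([277., 305.])) mag [-239.7   69. ]
scene ((432.8, -5.6, 26.3), 97.5, array([340., 207.])) mag [-104.7 -133.4]
scene ((563.4, -140.2, 18.7), 32.5, array([236., 189.])) mag [18.6  7.9]
scene ((-268.3, -36.7, 34.8), 29.0, array([558.,  94.])) mag [ -15.8 -829.5]
scene ((-355.4, -443.5, 237.3), 2695.0, array([451.,  29.])) mag [ 396.8 -882.7]
-20.5428251507103
now [566.6 -78.6  91.6] mag [-43.1   5.9] t 17.25 yaw [-179.97   -0.54   -4.53]
(-140, 40, 80, 0) slide [ 41.9  93.8 -11.6] turn [ 0.   0.5 -0.2]
(np.float64(-288.69332877059213), np.float64(87.44718425508506), 80, np.float64(-20.5428251507103)) slide [101.5 238.  -11.6] turn [  0.1   0.5 -20.7]
(np.float64(-288.69332877059213), np.float64(87.44718425508506), 4, np.float64(-20.5428251507103)) slide [101.5 238.  -87.6] turn [  0.1   0.5 -20.7]
(np.float64(-78.092305059957), np.float64(8.527221685625992), 4, np.float64(-20.5428251507103)) slide [  5.5  34.7 -87.6] turn [  0.1   0.5 -20.7]
```

View pics/s8.png

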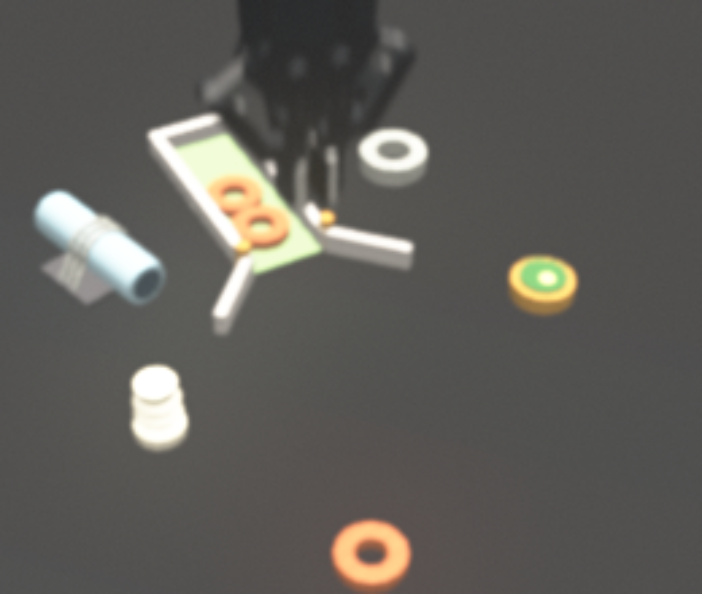

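Both washers lie flat in the slot at (262,227) and (233,195), zoomed. Now to the third.

Request:
arm_command(
  slide=[
    [8,30,-5],
    [24,65,-11],
    [40,100,-11],
    [58,140,-11],
    [78,180,-11],
    [95,220,-11],
    [102,240,-20],
    [102,240,-55],
    [102,240,-80],
    [102,240,-86],
    [102,240,-86],
    [102,240,-86],
  ],
  turn=[
    [0,0.5,-3],
    [0,0.5,-7],
    [0,0.5,-11],
    [0,0.5,-15],
    [0,0.5,-18],
    [0,0.5,-20.7],
    [0,0.5,-20.7],
    [0,0.5,-20.7],
    [0,0.5,-20.7],
    [0,0.5,-20.7],
    [0,0.5,-20.7],
    [0,0.5,-20.7],
  ],
)

```text
time_s: 18.75
position: [0.6695, 0.1614, 0.0068]
orientation: [3.141, -0.003, -0.441]
ft_force: [0.3, -0.2, -0.8]
finger_gap: 0.0123
```

```bash
python3 - <<'E'
from h import *
c=look("scene");cv2.imwrite("pics/s9.png",cv2.resize(c["img"][100:320,140:400],None,fx=2.7,fy=2.7))
W=np.array([-240,69.2]);E=np.array([-50,-2]); d=E-W;h=np.degrees(np.arctan2(d[1],d[0]));d/=np.linalg.norm(d)
plan([(*(W-30*d),4,h),(*(E-30*d),4,h)])
E
```

```text
scene ((645.5, 129.2, 7.3), 39.5, array([284., 313.])) mag [-256.6   67.4]
scene ((432.8, -5.6, 26.3), 95.5, array([340., 207.])) mag [-104.7 -133.4]
scene ((563.4, -140.2, 18.7), 31.5, array([236., 189.])) mag [18.6  7.9]
scene ((542.1, -176.9, 26.9), 51.0, array([236., 177.])) mag [ 56.9 -10.3]
scene ((-269.6, -38.8, 38.1), 30.5, array([558.,  94.])) mag [ -13.6 -830.7]
scene ((-336.8, -451.9, 242.9), 2583.0, array([442.,  26.])) mag [ 403.6 -863.5]
now [669.5 161.4   6.9] mag [-290.8   88.7] t 18.8 yaw [ 1.7998e+02 -1.6000e-01 -2.5260e+01]
(np.float64(-268.09230505995697), np.float64(79.72722168562599), 4, np.float64(-20.5428251507103)) slide [-10.8 -21.8  -2.9] turn [ 0.1  0.1 -0. ]
(np.float64(-78.092305059957), np.float64(8.527221685625992), 4, np.float64(-20.5428251507103)) slide [ -97.4 -205.3   -2.9] turn [ 0.1  0.1 -0. ]
```

View pics/s9.png

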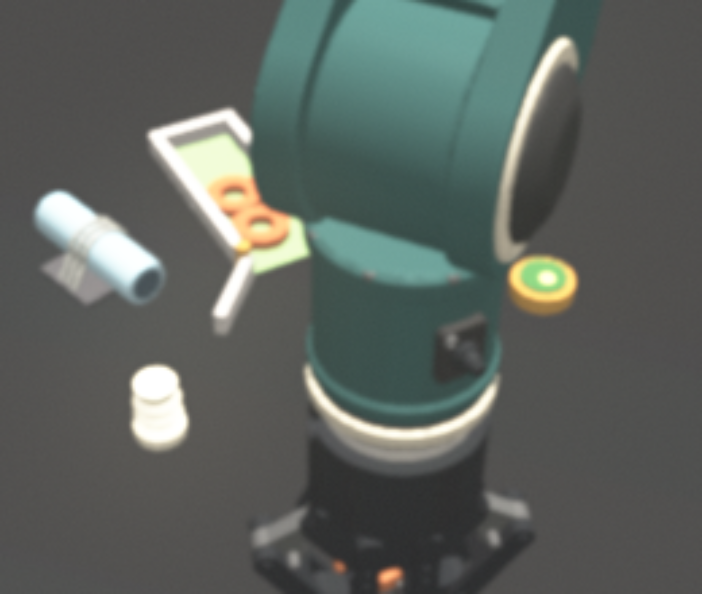

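The washer shows through the fingers, so it's in line. I'll push about 60% of the way, then look.

Request:
arm_command(
  slide=[
    [-5,-10,-2.5],
    [-10,-20,-2.5],
    [-13.5,-27.5,-2.5],
    [-17,-35,-2.5],
    [-20.5,-42.5,-2.5],
    [-24,-50,-2.5],
    [-27.5,-57.5,-2.5],
    [-31.5,-65,-2.5],
    [-35,-72.5,-2.5],
    [-38.5,-80,-2.5],
    [-42,-87.5,-2.5],
    [-45.5,-95,-2.5],
    [-49,-102.5,-2.5],
    [-52.5,-110,-2.5],
    [-56,-117.5,-2.5],
    [-59.5,-125,-2.5],
    [-62,-130,-2.5],
    [-63.5,-133,-2.5],
    [-63.5,-133,-2.5],
  ],
  turn=[
    [0,0,0],
    [0,0,0],
    [0,0,0],
    [0,0,0],
    [0,0,0],
    [0,0,0],
    [0,0,0],
    [0,0,0],
    [0,0,0],
    [0,0,0],
    [0,0,0],
    [0,0,0],
    [0,0,0],
    [0,0,0],
    [0,0,0],
    [0,0,0],
    [0,0,0],
    [0,0,0],
    [0,0,0],
  ],
)

```text
time_s: 21.18
position: [0.6058, 0.028, 0.0043]
orientation: [3.141, -0.002, -0.441]
ft_force: [-0.3, -0.4, 0.0]
finger_gap: 0.012
```

```bash
python3 - <<'E'
from h import *
c=look("scene");cv2.imwrite("pics/s10.png",cv2.resize(c["img"][100:320,140:400],None,fx=2.7,fy=2.7))
W=np.array([-240,69.2]);E=np.array([-50,-2]); d=E-W;h=np.degrees(np.arctan2(d[1],d[0]));d/=np.linalg.norm(d)
plan([(*(E-30*d),4,h)])
E
```

```text
scene ((596.2, 13.2, 10.3), 44.0, array([268., 249.])) mag [-137.    27.9]
scene ((583.5, -7.7, 10.9), 35.5, array([268., 237.])) mag [-115.1   17. ]
scene ((432.9, -5.5, 26.5), 96.0, array([340., 207.])) mag [-104.8 -133.3]
scene ((561.2, -150.9, 24.1), 53.0, array([236., 185.])) mag [29.5  6.6]
scene ((-339.8, -453.5, 239.8), 2504.0, array([449.,  29.])) mag [ 405.4 -866.4]
now [605.8  28.1   4.3] mag [-152.6   36.2] t 21.23 yaw [ 1.7995e+02 -1.4000e-01 -2.5270e+01]
(np.float64(-78.092305059957), np.float64(8.527221685625992), 4, np.float64(-20.5428251507103)) slide [-33.7 -72.   -0.3] turn [ 0.1  0.1 -0. ]
```

View pics/s10.png

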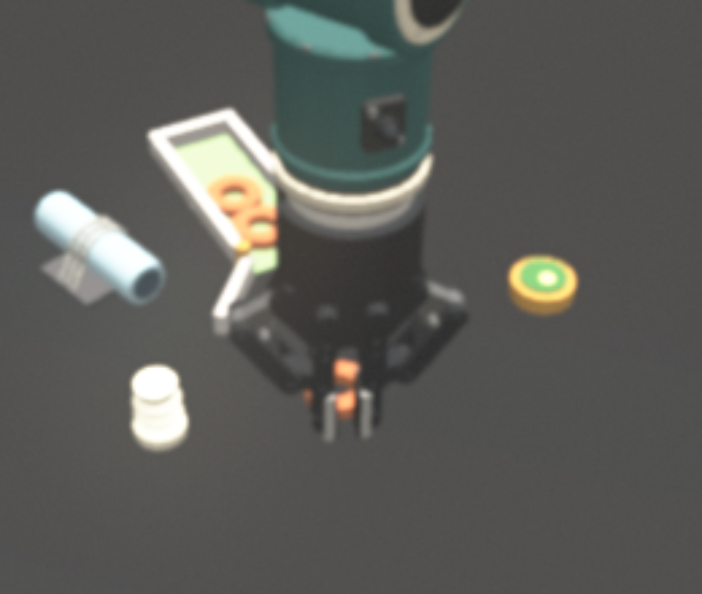

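The third washer is seen through the finger gap at (345,385), centred. Continuing, then backing off and up.

Request:
arm_command(
  slide=[
    [-3.5,-7.5,0],
    [-7,-15,0],
    [-10.5,-22.5,0],
    [-14,-30,0],
    [-17.5,-37.5,0],
    [-21,-45,0],
    [-24.5,-52.5,0],
    [-28,-60,0],
    [-31,-66,0],
    [-33,-70,0],
    [-33.5,-72,0],
    [-33.5,-72,0],
    [-25,-54,1],
    [-17,-36,20],
    [-17,-36,60],
    [-17,-36,80],
    [-17,-36,80],
    [-17,-36,80],
  ],
  turn=[
    [0,0,0],
    [0,0,0],
    [0,0,0],
    [0,0,0],
    [0,0,0],
    [0,0,0],
    [0,0,0],
    [0,0,0],
    [0,0,0],
    [0,0,0],
    [0,0,0],
    [0,0,0],
    [0,0,0],
    [0,0,0],
    [0,0,0],
    [0,0,0],
    [0,0,0],
    [0,0,0],
  ],
)

```text
time_s: 23.48
position: [0.5879, -0.0081, 0.0832]
orientation: [3.14, -0.001, -0.441]
ft_force: [0.3, 0.3, 0.4]
finger_gap: 0.0122
```

```bash
python3 - <<'E'
from h import *
c=look("scene");cv2.imwrite("pics/s11.png",cv2.resize(c["img"][100:320,140:400],None,fx=2.7,fy=2.7))
plan([(-98,-2,80,1),(-98,-2,4,1)])
E
```

```text
scene ((560.0, -70.7, 23.1), 256.0, array([259., 210.])) mag [-50.4  -1.3]
scene ((432.2, -5.3, 26.5), 95.0, array([340., 207.])) mag [-105. -134.]
scene ((566.4, -141.9, 15.9), 32.5, array([236., 189.])) mag [20.1 11. ]
scene ((561.0, -173.8, 14.5), 27.5, array([229., 178.])) mag [52.3  8.2]
scene ((-267.3, -37.3, 35.4), 29.0, array([558.,  94.])) mag [ -15.3 -828.5]
scene ((-354.0, -444.4, 237.5), 2439.5, array([454.,  31.])) mag [ 397.6 -881.3]
now [587.7  -8.2  82.9] mag [-115.    21.2] t 23.52 yaw [ 1.7988e+02 -2.0000e-02 -2.5290e+01]
(-98, -2, 80, 1) slide [-24.5 -15.   -2.9] turn [ 0.1 -0.  21.6]
(-98, -2, 4, 1) slide [-24.5 -15.  -78.9] turn [ 0.1 -0.  21.6]
```

View pics/s11.png

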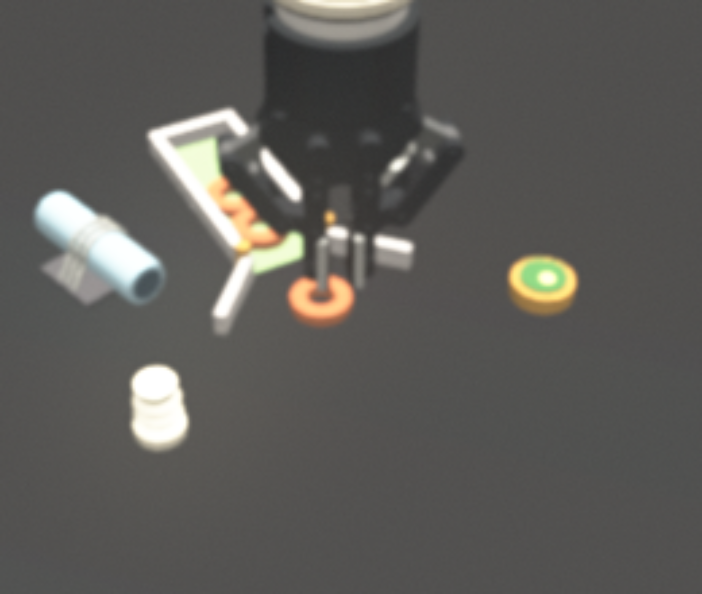

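Washer 3 is at about mag (-50,-1). Turning straight and descending behind it.

Request:
arm_command(
  slide=[
    [-8,0,0],
    [-16,-6,0],
    [-23,-11,-10],
    [-24.5,-13,-45],
    [-24.5,-13,-72],
    [-24.5,-13,-78],
    [-24.5,-13,-78.5],
    [-24.5,-13,-78.5],
  ],
  turn=[
    [0,0,7],
    [0,0,14],
    [0,0,21],
    [0,0,21.6],
    [0,0,21.6],
    [0,0,21.6],
    [0,0,21.6],
    [0,0,21.6],
  ],
)

```text
time_s: 24.52
position: [0.5639, -0.021, 0.0052]
orientation: [3.14, -0.002, -0.064]
ft_force: [-1.0, 0.7, 0.5]
finger_gap: 0.012
```

```bash
python3 - <<'E'
from h import *
plan([(-80,-1.5,4,1),(-30,0,4,0.5),(4,0,4,0)])
E
```

```text
now [563.9 -21.    5.2] mag [-100.2   -1.4] t 24.52 yaw [ 1.7989e+02 -1.0000e-01 -3.6800e+00]
(-80, -1.5, 4, 1) slide [ -1.7 -20.2  -1.2] turn [ 0.1  0.1 -0.1]
(-30, 0, 4, 0.5) slide [ -4.4 -70.1  -1.2] turn [ 0.1  0.1 -0.6]
(4, 0, 4, 0) slide [  -7.2 -104.    -1.2] turn [ 0.1  0.1 -1.1]
```

Request:
arm_command(
  slide=[
    [-0.5,-8,-1],
    [-1,-16,-1],
    [-2,-24,-1],
    [-2.5,-32,-1],
    [-3,-40,-1],
    [-3.5,-48,-1],
    [-4,-56,-1],
    [-4.5,-63,-1],
    [-4.7,-70,-1],
    [-5,-77,-1],
    [-5.5,-84,-1],
    [-6,-91,-1],
    [-6.5,-98,-1],
    [-7,-102,-1],
    [-7.2,-104,-1],
    [-7.2,-104,-1],
    [-6,-84,0],
    [-4,-64,5],
    [-4,-60,40],
    [-4,-60,80],
  ],
  turn=[
    [0,0,0],
    [0,0,0],
    [0,0,0],
    [0,0,0],
    [0,0,-0.2],
    [0,0,-0.3],
    [0,0,-0.4],
    [0,0,-0.5],
    [0,0,-0.6],
    [0,0,-0.7],
    [0,0,-0.8],
    [0,0,-1],
    [0,0,-1.1],
    [0,0,-1.1],
    [0,0,-1.1],
    [0,0,-1.1],
    [0,0,-1.1],
    [0,0,-1.1],
    [0,0,-1.1],
    [0,0,-1.1],
  ],
)

```text
time_s: 27.02
position: [0.5594, -0.0782, 0.0858]
orientation: [3.14, 0.0, -0.08]
ft_force: [0.4, -0.2, 0.4]
finger_gap: 0.0119
```

Request:
arm_command(
  slide=[
    [0,30,30],
    [0,65,60],
    [0,105,80],
    [0,145,90],
    [0,185,90],
    [0,225,90],
    [0,250,90],
    [0,250,90],
    [0,250,90],
  ],
  turn=[
    [0,0,0],
    [0,0,0],
    [0,0,0],
    [0,0,0],
    [0,0,0],
    [0,0,0],
    [0,0,0],
    [0,0,0],
    [0,0,0],
  ],
)

```text
time_s: 28.15
position: [0.5591, 0.1715, 0.1757]
orientation: [3.139, 0.0, -0.08]
ft_force: [0.6, -0.1, 0.3]
finger_gap: 0.0119
```

```bash
python3 - <<'E'
from h import *
o=get_obs();print(o["time_s"],o["position"])
c=look("scene");cv2.imwrite("pics/s12.png",cv2.resize(c["img"][100:320,140:400],None,fx=2.7,fy=2.7))
c=look("top");cv2.imwrite("pics/t12.png",cv2.resize(c["img"][100:320,140:430],None,fx=2.7,fy=2.7))
E
```

```text
28.15 [0.55908862 0.1715358  0.17566779]
scene ((436.3, -7.0, 25.8), 95.0, array([338., 207.])) mag [-103.6 -129.8]
scene ((563.4, -140.2, 18.7), 27.5, array([236., 189.])) mag [18.6  7.9]
scene ((554.6, -181.0, 14.0), 28.0, array([229., 176.])) mag [60.   2.5]
scene ((-269.6, -38.8, 38.1), 30.5, array([558.,  94.])) mag [ -13.6 -830.7]
scene ((-263.7, -267.9, 39.7), 35.5, array([481.,  57.])) mag [ 214.2 -805.9]
scene ((-394.7, -415.3, 169.0), 996.5, array([471.,  35.])) mag [ 371.9 -924.2]
```

View pics/s12.png

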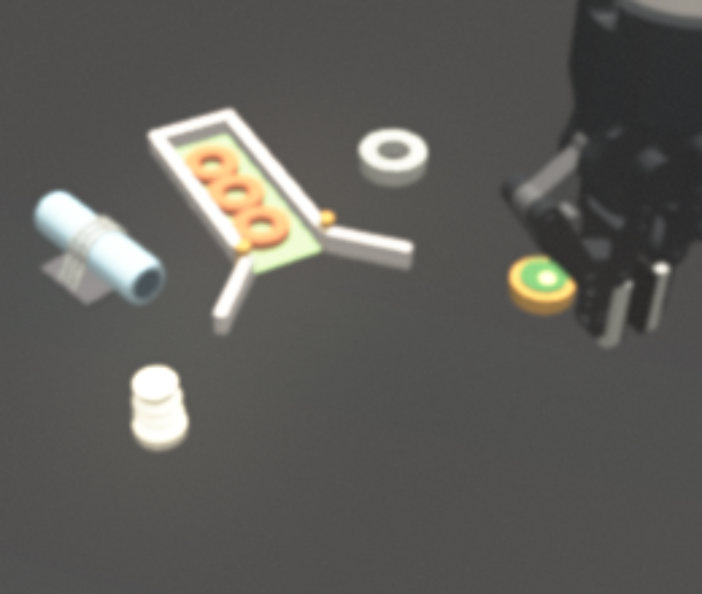

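View pics/t12.png

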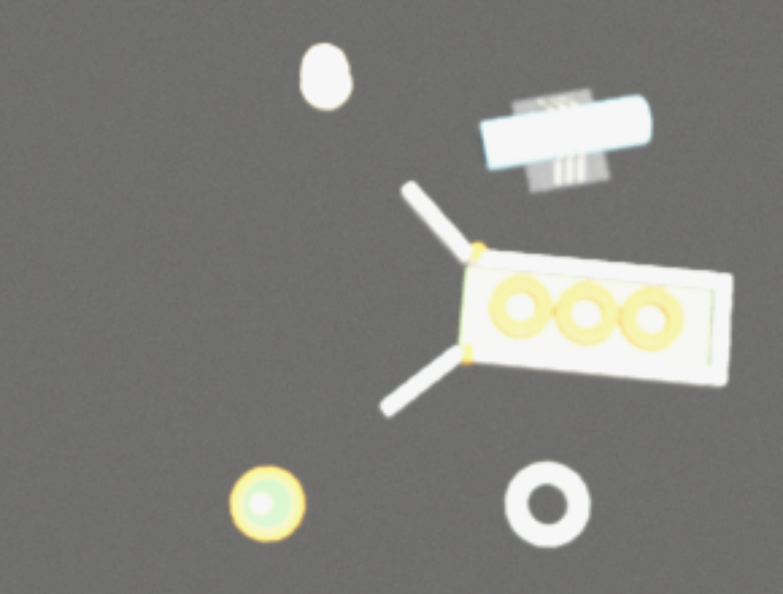

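All three rings lie in the slot, at zoomed top-view pixels (520,306), (587,314) and (651,319). The nearest is about 33 mm past the gate. The level (267,504), collar (548,504) and standoff (326,76) are on the same pixels as at the start. Handing in.

```bash
python3 - <<'E'
from cell import order
print(order.job_done())
E
```

```text
the job is handed in; nothing more can be done
None
```

All three washers are in the slot and the job is handed in at about 28 s of the allowed 72 s; no verdict was reported.

I slid them one at a time with the nearly shut fingers, 12 mm apart. The nearest washer went straight through. Each of the other two was pushed diagonally to the funnel mouth, then straight through the gate.

- **Washers:** in the last pictures from both cameras they lie flat in a row. Their centres are roughly 33, 73 and 112 mm past the gate. I read the first from the top picture; the other two come from the last fingertip position and the washer size.
- **Bystanders:** level, collar and standoff are on the same top-view pixels as at the start.
- **Robot:** the fingers are clear, about 175 mm above the shelf, and every wrist force I read was about 1 N.
- **Check that failed:** the colour-based measurement stopped working on washers inside the slot. It found no blobs in the overexposed final top picture and only merged fragments in the scene picture. I confirmed the final state by eye and by pixel scale instead.

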